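# Post a tested injector into the drain cabinet

## Task

The injector in the loaded carrier has been tested and must go in to drain. With the fingertips only, push that carrier along its own lane, nose first through the hanging flap and on over the sill until it runs down the slide inside the cabinet, then draw the fingers back out so that the flap swings fully shut behind it. Only push the carrier, never lift it or turn it over, and leave the empty carrier in the other lane and the wrench, bottle and injector stand where they are.

Things in the scene. Friction and masses are not known exactly. Their poses are not given: they have to be found in the camera images.
- drain_cabinet: Fixed bench-top cabinet, 430 long x 300 wide x 203 high (mm), set crosswise, two lanes at y = +70 (further from the robot) and -70. Origin: on the table, on the centre line, below the flap line; x points along the lanes into the cabinet, to the robot's right; z up. Level deck at z = 85 from x = -200 (open loading end) to x = +55. Deck, slide and guides are slippery (friction about 0.1)
- left_sill (a point): deck surface in the middle of the left (far) lane, right under the flap's pin. The opening here is 68 wide and 96 high, in a frame from x = -6 to +12 of the cabinet, under an aluminium lintel (table height 181 to 203); fingers entering must slope forward under it. White guides 15 high, 66 apart from x = -20 inwards, flare to 94 apart at x = -190
- right_sill (a point): the same point in the right (near) lane, whose opening and guides are the same
- brink (a point): centre line, on the edge 55 beyond the flap line where the level deck breaks into a slide falling at 24 degrees to a rubber stop 160 further on. A carrier tips over here and runs down by itself once its middle is past this edge (rear face about 10 beyond the flap line); the fingertips must follow that far. Clear panes round the slide, clear roof 195 above the table
- left_flap (a joint): steel flap with a rubber lip in the left (far) opening, 62 wide, hung from a pin 173 above the table on the flap line (x = 0 of the cabinet), lower edge 2.5 above the deck. 0 = hanging shut; grows (rad) as it swings inwards, to 1.45; it cannot swing outwards. 80 g; opens at a touch and falls shut by its own weight in under a second
- right_flap (a joint): the same flap in the right (near) lane's opening
- loaded_carrier: black plastic carrier 90 long (x) x 60 wide (y) x 30 high with a steel injector 76 long clamped in its pocket; 43 high in all, 0.24 to 0.48 kg. Origin: centre of its underside; x points to its nose, towards the flap; flat rear face at x = -45. Stands on the deck at the loading end of one of the lanes, within 0.05 rad of its line, middle 100 to 120 before the flap line
- empty_carrier: the same carrier with an empty open pocket, 90 x 60 x 30, 0.16 kg, standing in the same way in the other lane. Origin and axes as for the loaded one. To be left alone
- wrench: steel wrench, 170 long, lying on the table before the cabinet's loading end; origin: centre of its underside. To be left alone
- fluid_bottle: white plastic bottle, 64 diameter x 150 high, standing beyond the cabinet's far side; origin: centre of its underside. To be left alone
- injector_stand: aluminium block 60 x 60 x 30 with an injector standing upright in it, 102 high in all, on the table past the cabinet's closed rear end; origin: centre of its underside. To be left alone
Not all that is in view belongs to the job. What is shaped like the loaded_carrier but blue, purple or red is not meant.

How it is judged:
On the way, in this order (a step that is already met when the one before it is completed fails the run):
1. the carrier is pushed into the opening and holds the flap open (x of loaded_carrier in the frame of drain_cabinet between -0.035 and 0.09 m and value of joint any of left_flap, right_flap above 0.5 rad), for 0.1 s.
2. the carrier has run down the slide to the end stop (x of loaded_carrier in the frame of drain_cabinet above 0.14 m and z of loaded_carrier in the frame of drain_cabinet below 0.055 m), for 0.2 s.
At the end, for the whole second after the job is handed in: the loaded carrier lies at rest, right way up, at the bottom of the slide (middle more than 140 mm beyond the flap line, underside below 55 mm), both flaps hang shut (within 0.06 rad), and the empty carrier is within 20 mm of where it stood (all of step 2 and angle between loaded_carrier's own z axis and vertical below 0.6 rad and linear speed of loaded_carrier below 0.02 m/s and value of joint each of left_flap, right_flap below 0.06 rad and distance of empty_carrier from where it was at the start of the episode below 0.02 m); the robot touches nothing.
It fails at once if the loaded carrier was lifted off the deck (over 10 mm) (z of loaded_carrier in the frame of drain_cabinet above 0.095 m).
It fails at once if the loaded carrier was tipped (over 43 degrees; the slide itself is 24) (angle between loaded_carrier's own z axis and vertical above 0.75 rad).
It fails at once if the carrier was pushed with the hand or arm instead of the fingers (over 1 N) (contact force between the arm and loaded_carrier above 1 N).
It fails at once if the empty carrier was moved by more than 20 mm (distance of empty_carrier from where it was at the start of the episode above 0.02 m).
It fails at once if the wrench, bottle or injector stand was moved by more than 20 mm (distance of any of wrench, fluid_bottle, injector_stand from where it was at the start of the episode above 0.02 m).
It also fails if it takes over 42 s, if anything falls off the work surface, if the arm or the gripper's body presses on something with over 40 N, if the wrist force passes 120 N, or if a joint passes its speed limit or range.

## Robot

A 7-joint arm with a two-finger parallel gripper is mounted at the origin on the work surface. World frame = base frame: x ahead of the robot, y to its left, z up, the work surface at z = 0. Lengths are in m, angles in rad, forces in N, time in s.
With the tool pointing down it reaches from about 0.4 to 0.85 m from the base axis. Payload 10.4 kg.
Tool frame: the origin (TCP) lies midway between the tips of the shut fingers; the grasp point (between the pads) lies 19 mm behind it (r.grasp_offset is the distance from the TCP to the grasp point, in m); x points along the fingers, y is the direction in which the jaws open and shut, and the axes are right-handed (so a half turn about x gives the same grasp; the last joint's range is limited). The gripper opens to 87 mm and grips with 3 to 60 N. Pads are 19 mm wide; open, the fingers measure 117 mm over their backs; the gripper's body (75 mm by 190 mm) begins 51 mm behind the grasp point.
Start: joints at [-1.183, 0.332, -0.065, 1.46, 0.022, 1.35, -0.088], TCP at [0.25, 0.573, 0.223] pointing down, gripper open.
Joint ranges: [-2.6, 2.6], [-0.5, 2.12], [-1.47, 1.34], [0.16, 2.42], [-1.27, 4.41], [0.06, 2.06], [-2.6, 2.6]. Speed limits (rad/s): [2.22, 2.22, 2.79, 2.79, 3.14, 3.14, 3.14].

## Interface

Orientations are given as a 3x3 rotation matrix whose columns are the frame's x, y, z axes.
In Python, from rig import r gives the robot as it stands.
- The arm moves only by the shell command python3 -m jog 'ROWS'. ROWS is JSON, a list of rows, each an object with "linear": the shift along the tool's x, y, z in mm, a list of three; "rotation": the turn, a rotation vector about the tool's x, y, z in degrees, a list of three; "hand": the finger opening in mm, from 0 to 87. In form: [{"linear": [tx, ty, tz], "rotation": [ax, ay, az], "hand": hand}, ...]. A call has 1 to 12 rows; each row is the pose to reach, as a shift and turn from the pose commanded when the call began, along the tool's axes at that moment; what a row does not reach only later rows make up. A row lasts 1/8 s, in which the tool goes at most 62.5 mm and 10.7 degrees, less where a joint would pass 70% of its speed; a pose out of reach is approached as far as the arm can. A call with a gripper value outside its range is refused whole. The fingers move at their own pace and stop on an object; the grip force is fixed at half the most. Time passes only in rows, so rows that repeat a pose let the fingers close. It gives the time, the measured TCP pose, the force and the opening at its end, in the units of the state.
- r.sense(): the state, without advancing time (a new reading comes with each control period).
- r.read_camera(name): name is "scene" or "top" or "wrist"; returns the picture (400x640x3 uint8, blue, green, red); there is no depth.
- r.camera_info(name): a dict with "K" (3x3 intrinsics, pixels), "R" (3x3) and "t" (3): a world point X has camera coordinates R X + t. Camera axes: x right, y down, z forward; pixel columns grow to the right and rows downward; lengths in m; the calibration is good to about 2 mm. A picture is of the moment at which its call begins: read the wrist's pose just before it. camera_info takes no time and is no camera call; for the wrist camera it gives the pose at the moment of the call.
- r.close_job(): hands the job in, once; it reports no verdict.
The state is a dict: "clock": time; "qpos": joint angles; "dq": joint speeds; "joint_torque": joint torques, N m; "tcp_pos": TCP position; "eef_rot": TCP orientation; "ft_force": force on the tool from outside, world axes, zero at the start; "wrist_torque": the same for the moment, N m; "grip_width": opening from 0.0 (shut) to 1.0 (fully open).
Only numpy, scipy, OpenCV 4.12 (cv2) and the standard library are available. Lean on these libraries where they do the work, as an engineer would, in place of code of your own. Each camera call takes 0.05 s, during which the arm holds its last target.

## Working session

There is one attempt and no reset: what is moved stays moved. The work goes in short steps, Python scripts to look and compute and a shell command to move; the robot and the scene stay as the last step left them, time stands still between calls to the robot, and variables do not carry over. Pictures are saved under pics/ and viewed, and the job is handed in when it is done.

```bash
mkdir -p pics; ls
python3 - <<'E'
from rig import r
import cv2,numpy as np
np.set_printoptions(precision=4,suppress=True)
s=r.sense()
for k in s: print(k,s[k])
for n in ["scene","top","wrist"]:
    print(n,r.camera_info(n)); cv2.imwrite(f"pics/a_{n}.png",r.read_camera(n))
E
```

```text
pics
clock 0.0
qpos [-1.1826  0.3329 -0.0646  1.4609  0.0216  1.3499 -0.0885]
dq [-0.0008 -0.0016  0.0004 -0.0013  0.0005 -0.0008  0.0006]
joint_torque [ -0.0002 -62.3239   0.0243 -38.9905  -0.0615   0.0396   0.0002]
tcp_pos [0.2495 0.5726 0.2218]
eef_rot [[-0.0005  0.3994  0.9168]
 [-0.0013  0.9168 -0.3994]
 [-1.     -0.0014  0.0001]]
ft_force [ 0.5801 -0.6781  0.145 ]
wrist_torque [ 0.0378 -0.0245  0.0129]
grip_width 0.9950818643071364
scene {'K': array([[482.4435,   0.    , 315.5811],
       [  0.    , 482.4435, 196.2625],
       [  0.    ,   0.    ,   1.    ]]), 'R': array([[ 0.4544,  0.8908,  0.0061],
       [ 0.6986, -0.3521, -0.6229],
       [-0.5527,  0.2873, -0.7823]]), 't': array([-0.2432, -0.2997,  1.5158])}
top {'K': array([[469.6369,   0.    , 313.8941],
       [  0.    , 469.6369, 199.417 ],
       [  0.    ,   0.    ,   1.    ]]), 'R': array([[ 0.0228, -0.9997, -0.0022],
       [-0.98  , -0.0219, -0.1977],
       [ 0.1976,  0.0067, -0.9803]]), 't': array([-0.0203,  0.5447,  1.1497])}
wrist {'K': array([[332.9302,   0.    , 324.0655],
       [  0.    , 332.9302, 197.6627],
       [  0.    ,   0.    ,   1.    ]]), 'R': array([[ 0.4006,  0.9163, -0.002 ],
       [ 0.8842, -0.386 ,  0.263 ],
       [ 0.2402, -0.1071, -0.9648]]), 't': array([-0.6231, -0.0309,  0.392 ])}
```

View pics/a_scene.png

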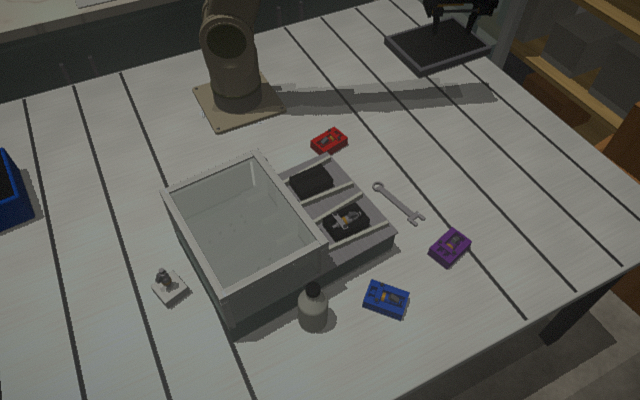

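View pics/a_top.png

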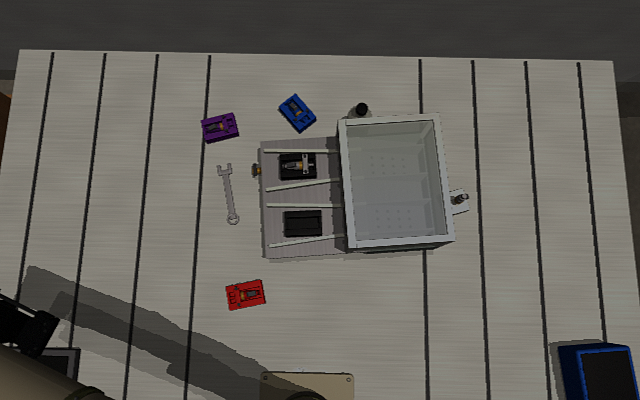

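View pics/a_wrist.png

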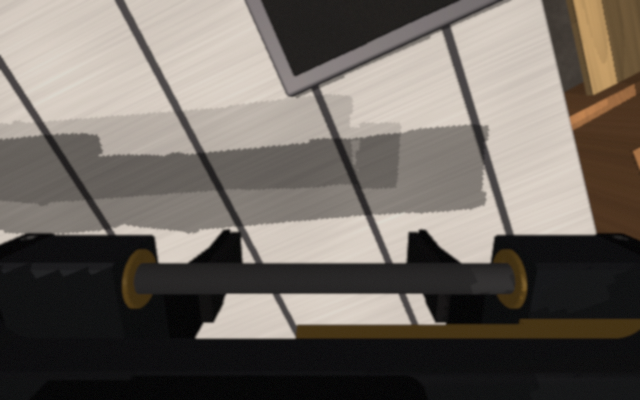

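The loaded carrier is in the far (left) lane, at top view (297,166). The empty one is at (303,223), and an unknown small thing sits at (257,170). I'll enlarge these.

Run:
```python
import cv2
a=cv2.imread("pics/a_top.png")[100:270,240:480]; cv2.imwrite("pics/b_top.png",cv2.resize(a,None,fx=3.3,fy=3.3,interpolation=cv2.INTER_CUBIC))
a=cv2.imread("pics/a_scene.png")[130:350,150:430]; cv2.imwrite("pics/b_scene.png",cv2.resize(a,None,fx=2.7,fy=2.7,interpolation=cv2.INTER_CUBIC))
```

```text
(no output)
```

View pics/b_top.png

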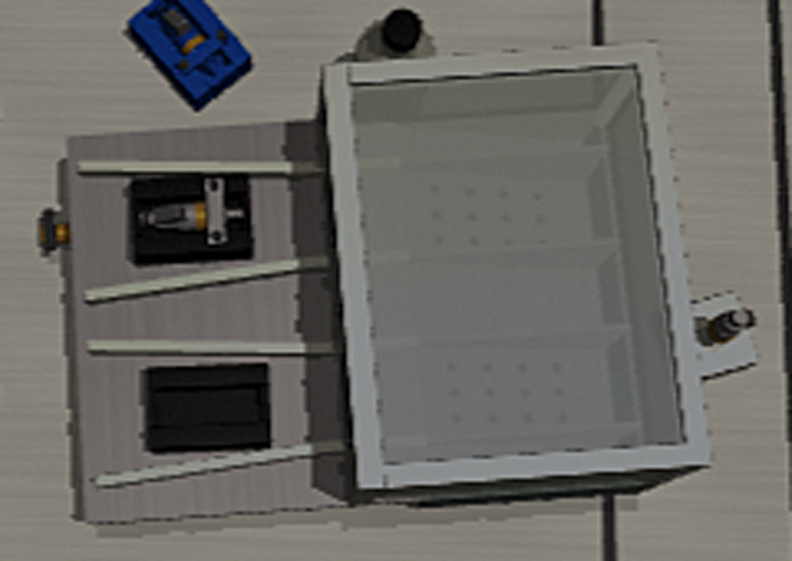

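View pics/b_scene.png

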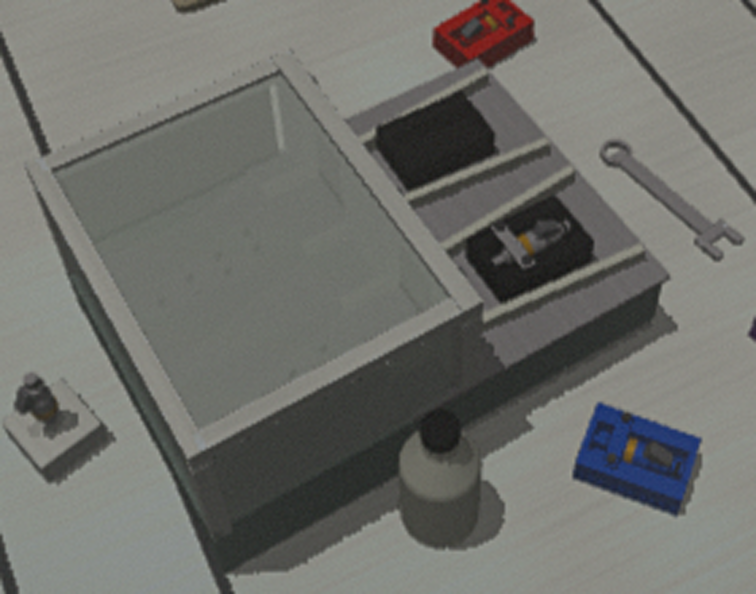

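```bash
cat > h.py <<'E'
import numpy as np, cv2
from scipy.optimize import least_squares
np.set_printoptions(precision=4,suppress=True)
from rig import r
C={n:r.camera_info(n) for n in("scene","top")}
def proj(n,X,c=None):
    c=c or C[n]; p=(np.asarray(X)@c["R"].T+c["t"])@c["K"].T; return p[...,:2]/p[...,2:]
def onplane(n,uv,z,c=None):
    c=c or C[n]; d=c["R"].T@np.linalg.inv(c["K"])@np.r_[uv,1]; o=-c["R"].T@c["t"]; return o+d*(z-o[2])/d[2]
def tri(obs):
    A=[];b=[]
    for n,uv in obs:
        c=C[n] if isinstance(n,str) else n
        d=c["R"].T@np.linalg.inv(c["K"])@np.r_[uv,1]; d/=np.linalg.norm(d); o=-c["R"].T@c["t"]
        P=np.eye(3)-np.outer(d,d); A.append(P); b.append(P@o)
    A=np.vstack(A);b=np.hstack(b); x=np.linalg.lstsq(A,b,rcond=None)[0]; return x,np.linalg.norm(A@x-b)
E
python3 - <<'E'
from h import *
T=lambda u,v:(240+u/3.3,100+v/3.3); S=lambda u,v:(150+u/2.7,130+v/2.7)
pts=[("dl_far",(-.2,.15,.085),T(66,137),S(667,277)),("dl_near",(-.2,-.15,.085),T(78,522),S(475,62)),
("rf_far",(-.006,.15,.203),T(322,66),S(480,308)),("rf_near",(-.006,-.15,.203),T(358,490),S(275,62)),
("rr_far",(.23,.15,.203),T(658,43),S(195,455)),("rr_near",(.23,-.15,.203),T(710,465),S(30,160))]
for n,X,a,b in pts: print(n,*tri([("top",a),("scene",b)]))
def w(p,X):
    c,s=np.cos(p[2]),np.sin(p[2]); X=np.atleast_2d(X)
    return np.c_[p[0]+c*X[:,0]-s*X[:,1],p[1]+s*X[:,0]+c*X[:,1],X[:,2]+p[3]]
X=np.array([p[1] for p in pts]);A=np.array([p[2] for p in pts]);B=np.array([p[3] for p in pts])
f=lambda p:np.r_[proj("top",w(p,X))-A,proj("scene",w(p,X))-B].ravel()
s=least_squares(f,[.45,0,-1.57,0],loss='soft_l1'); print(s.x,s.fun.reshape(-1,2))
p=s.x
# carriers from top: top face z 0.085+.03
for nm,q in (("loaded",[(135,178),(247,176),(252,258),(133,263)]),("empty",[(147,368),(266,364),(270,443),(147,450)])):
    for uv in q:
        P=onplane("top",T(*uv),.115); c,sn=np.cos(p[2]),np.sin(p[2]);d=P-[p[0],p[1],0]
        print(nm,P,"cab",c*d[0]+sn*d[1],-sn*d[0]+c*d[1])
E
```

```text
dl_far [0.6879 0.133  0.0812] 0.0012089045674491643
dl_near [0.3893 0.1084 0.0781] 0.0049201496843701
rf_far [ 0.7071 -0.0609  0.1945] 0.0012862062943212278
rf_near [ 0.4064 -0.0942  0.1893] 0.008620213882863268
rr_far [ 0.7274 -0.2926  0.2033] 0.005073844758707946
rr_near [ 0.4293 -0.3191  0.2046] 0.003253481810214458
[ 0.5573 -0.0797 -1.4798 -0.0046] [[ 0.2967  0.0297]
 [ 2.2572  0.3253]
 [ 0.1026 -0.0675]
 [-0.1687 -0.0056]
 [-0.9861  0.3004]
 [-0.3847  0.2617]
 [ 0.5099  0.3012]
 [ 0.5535 -0.3749]
 [ 0.6205 -1.6607]
 [ 5.1905 -3.5995]
 [-2.8844  2.0604]
 [-1.983   2.2309]]
loaded [0.6461 0.076  0.115 ] cab -0.14701833657038668 0.10252563413078547
loaded [ 0.6495 -0.0081  0.115 ] cab -0.0629035812959192 0.0982894514143751
loaded [ 0.5861 -0.0133  0.115 ] cab -0.06354574509480676 0.03470429152634526
loaded [0.5803 0.0751 0.115 ] cab -0.15207272481573195 0.036966198732695466
empty [0.5014 0.0619 0.115 ] cab -0.14611065745664556 -0.04285483958262737
empty [ 0.5063 -0.0253  0.115 ] cab -0.05883997708613672 -0.04586681256009302
empty [ 0.4481 -0.0294  0.115 ] cab -0.0600770572492295 -0.10416856801104829
empty [0.441  0.0598 0.115 ] cab -0.149482292674173 -0.1031521959504739
```

```bash
cat >> h.py <<'E'
from scipy.spatial.transform import Rotation as Ro
CAB=[0.5573,-0.0797,-1.4798]
def cab2w(X,p=None):
    p=p or CAB; c,s=np.cos(p[2]),np.sin(p[2]); return np.array([p[0]+c*X[0]-s*X[1],p[1]+s*X[0]+c*X[1],X[2]])
def w2cab(X,p=None):
    p=p or CAB; c,s=np.cos(p[2]),np.sin(p[2]); d=np.array([X[0]-p[0],X[1]-p[1]]); return np.array([c*d[0]+s*d[1],-s*d[0]+c*d[1],X[2]])
def tool(th,p=None):
    p=p or CAB; ex=np.array([np.cos(p[2]),np.sin(p[2]),0]);ez=np.array([0,0,1.]);ey=np.cross(ez,ex);th=np.radians(th)
    x=np.sin(th)*ex-np.cos(th)*ez; return np.c_[x,ey,np.cross(x,ey)]
def plan(pos,Rt,pos0=None,R0=None):
    s=r.sense(); p0=np.array(s["tcp_pos"]) if pos0 is None else pos0; R=np.array(s["eef_rot"]) if R0 is None else R0
    return (R.T@(pos-p0))*1e3, np.degrees(Ro.from_matrix(R.T@Rt).as_rotvec())
E
python3 - <<'E'
from h import *
print(cab2w([-.23,.07,.25]),tool(50))
for th in(0,25,50):print(th,*plan(cab2w([-.23,.07,.25]),tool(th)))
E
```

```text
[0.6061 0.1557 0.25  ] [[ 0.0696  0.9959  0.0584]
 [-0.7629  0.0909 -0.6401]
 [-0.6428 -0.      0.766 ]]
0 [ -27.7735 -239.9583  493.4905] [61.2527  0.036   0.0541]
25 [ -27.7735 -239.9583  493.4905] [ 60.25   -22.5221 -13.3013]
50 [ -27.7735 -239.9583  493.4905] [ 57.1881 -44.9924 -26.6057]
```

```bash
python3 -m jog '[{"linear":[-20,-40,80],"rotation":[10,-4,-2],"hand":0},{"linear":[-30,-65,133],"rotation":[20,-7,-4],"hand":0},{"linear":[-30,-90,185],"rotation":[30,-11,-7],"hand":0},{"linear":[-30,-115,236],"rotation":[40,-15,-9],"hand":0},{"linear":[-30,-140,288],"rotation":[50,-19,-11],"hand":0},{"linear":[-30,-165,340],"rotation":[60,-22.5,-13.3],"hand":0},{"linear":[-30,-190,391],"rotation":[60,-22.5,-13.3],"hand":0},{"linear":[-30,-215,442],"rotation":[60,-22.5,-13.3],"hand":0},{"linear":[-28,-240,493],"rotation":[60,-22.5,-13.3],"hand":0},{"linear":[-28,-240,493],"rotation":[60,-22.5,-13.3],"hand":0},{"linear":[-28,-240,493],"rotation":[60,-22.5,-13.3],"hand":0}]'
python3 - <<'E'
from h import *
s=r.sense();print(s["clock"],s["tcp_pos"],s["eef_rot"],s["qpos"],s["grip_width"],s["dq"])
for th in(25,37,50):print(th,*plan(cab2w([-.23,.07,.25]),tool(th)))
c=r.camera_info("wrist");print(c);cv2.imwrite("pics/c_w.png",r.read_camera("wrist"))
E
```

```text
clock: 1.52
tcp_pos: [0.6054, 0.1565, 0.2501]
eef_rot: [[0.039, 0.995, 0.087], [-0.419, 0.095, -0.903], [-0.907, -0.001, 0.421]]
ft_force: [-0.9, 0.7, 0.1]
grip_width: 0.008
1.525 [0.6054 0.1565 0.2501] [[ 0.0387  0.9955  0.0868]
 [-0.4195  0.095  -0.9028]
 [-0.9069 -0.0015  0.4213]] [-0.7954  0.4338  0.3524  1.3675  0.2584  1.5283 -0.3985] 0.008273616076072611 [-0.025  -0.0053 -0.0153  0.0008 -0.0022  0.0008 -0.0017]
25 [0.4026 0.6054 0.7035] [ 0.2501 -0.0857 -0.0242]
37 [0.4026 0.6054 0.7035] [  0.2466 -12.0857  -0.0503]
50 [0.4026 0.6054 0.7035] [  0.2408 -25.0857  -0.0784]
{'K': array([[332.9302,   0.    , 324.0655],
       [  0.    , 332.9302, 197.6627],
       [  0.    ,   0.    ,   1.    ]]), 'R': array([[ 0.9956,  0.0936, -0.0033],
       [ 0.0736, -0.7597,  0.6461],
       [ 0.0579, -0.6435, -0.7633]]), 't': array([-0.6156, -0.0617,  0.4323])}
```

View pics/c_w.png

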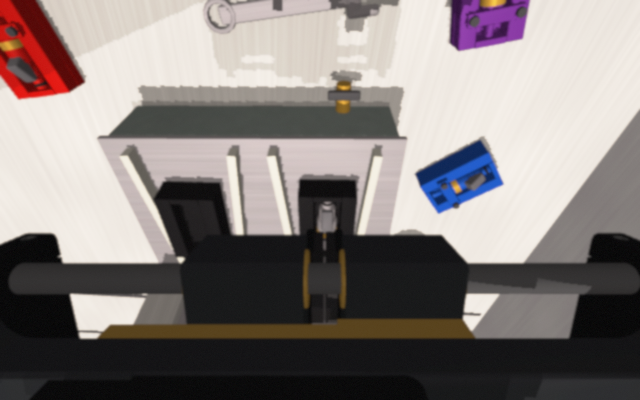

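The wrist view shows the deck's loading edge at row 137 and the loaded carrier's rear at (300–357,180). I'll enlarge it.

Run:
```python
import cv2
a=cv2.imread("pics/c_w.png")[95:265,90:420]; cv2.imwrite("pics/d_w.png",cv2.resize(a,(792,408),interpolation=cv2.INTER_CUBIC))
```

```text
(no output)
```

View pics/d_w.png

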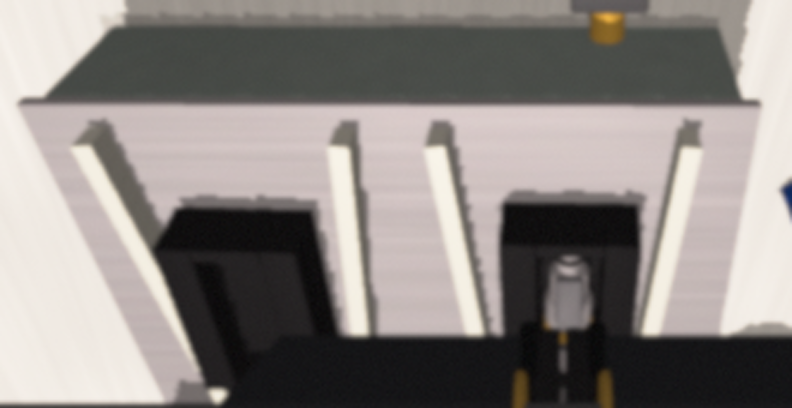

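Run:
```python
from h import *
c=r.camera_info("wrist")
T=lambda u,v:(240+u/3.3,100+v/3.3); W=lambda u,v:(90+u/2.4,95+v/2.4); S=lambda u,v:(150+u/2.7,130+v/2.7)
print("deck far",*tri([("top",T(66,137)),(c,W(758,102)),("scene",S(667,277))]),"near",*tri([("top",T(78,522)),(c,W(20,101)),("scene",S(475,62))]))
print("deck far/near tw",*tri([("top",T(66,137)),(c,W(758,102))]),*tri([("top",T(78,522)),(c,W(20,101))]))
print("car rear top",*tri([("top",T(135,178)),(c,W(638,248))]),*tri([("top",T(133,263)),(c,W(502,246))]))
for nm,uv,z in(("dfar",(758,102),.085),("dnear",(20,101),.085),("rbR",(638,205),.085),("rbL",(503,203),.085),("rtR",(638,248),.115),("rtL",(502,246),.115),
 ("guideR",(680,146),.1),("gR2",(645,335),.1),("gL",(450,146),.1),("gL2",(483,335),.1)):
    P=onplane(None,W(*uv),z,c); print(nm,P,w2cab(P))
pts=[("dl_far",(-.2,.15,.085),T(66,137),"top"),("",(-.2,-.15,.085),T(78,522),"top"),("",(-.2,.15,.085),W(758,102),c),("",(-.2,-.15,.085),W(20,101),c),("",(-.2,.15,.085),S(667,277),"scene"),("",(-.2,-.15,.085),S(475,62),"scene"),
("",(-.006,.15,.203),T(322,66),"top"),("",(-.006,-.15,.203),T(358,490),"top"),("",(.23,.15,.203),T(658,43),"top"),("",(.23,-.15,.203),T(710,465),"top"),("",(-.006,.15,.203),S(480,308),"scene")]
def f(p):
    o=[]
    for _,X,uv,n in pts:
        P=cab2w(X,list(p[:3])); P[2]+=p[3]; o.append(proj(n if isinstance(n,str) else None,P,None if isinstance(n,str) else n)-uv)
    return np.hstack(o)
s=least_squares(f,[.557,-.08,-1.48,0],loss="soft_l1");print(s.x);print(f(s.x).reshape(-1,2))
```

```text
deck far [0.6874 0.1329 0.0809] 0.0017398272193208633 near [0.3898 0.1069 0.0826] 0.006065228346018388
deck far/near tw [0.6868 0.1335 0.0829] 0.0013340946938382005 [0.3908 0.1095 0.0884] 0.0018425489779480204
car rear top [0.6452 0.0763 0.1125] 0.002229744251501111 [0.5838 0.0744 0.1133] 0.004442649149547839
dfar [0.6851 0.1348 0.085 ] [-0.202   0.1467  0.085 ]
dnear [0.3893 0.1064 0.085 ] [-0.2006 -0.1504  0.085 ]
rbR [0.6452 0.0787 0.085 ] [-0.1498  0.102   0.085 ]
rbL [0.5855 0.074  0.085 ] [-0.1505  0.042   0.085 ]
rtR [0.6431 0.0789 0.115 ] [-0.1502  0.0998  0.115 ]
rtL [0.5868 0.0745 0.115 ] [-0.1509  0.0434  0.115 ]
guideR [0.6544 0.1206 0.1   ] [-0.1906  0.1149  0.1   ]
gR2 [0.6581 0.0121 0.1   ] [-0.0822  0.1088  0.1   ]
gL [0.5635 0.1117 0.1   ] [-0.1901  0.0236  0.1   ]
gL2 [0.58   0.0043 0.1   ] [-0.0816  0.0302  0.1   ]
[ 0.5563 -0.0802 -1.4768 -0.0032]
[[ 0.2539  0.4551]
 [ 2.5869  0.9222]
 [ 0.7573  0.1638]
 [ 1.1856 -0.2729]
 [ 0.1649 -0.5476]
 [-0.0489 -1.0038]
 [ 0.1572  0.1329]
 [ 0.3112  0.3774]
 [-0.821   0.2061]
 [ 0.2165  0.3144]
 [ 0.3605 -2.4383]]
```

```bash
sed -i 's/^CAB=.*/CAB=[0.557,-0.0800,-1.4782]/' h.py
python3 - <<'E'
from h import *
for X in([-.23,.07,.2],[-.195,.07,.14],[-.18,.07,.103]):print(X,*plan(cab2w(X),tool(50)))
E
```

```text
[-0.23, 0.07, 0.2] [ 46.2866   0.1149 -19.4311] [  0.2341 -25.1011  -0.0797]
[-0.195, 0.07, 0.14] [115.4454   0.0551 -12.9454] [  0.2341 -25.1011  -0.0797]
[-0.18, 0.07, 0.103] [155.3216   0.0449 -14.9173] [  0.2341 -25.1011  -0.0797]
```

```bash
python3 -m jog '[{"linear":[15,0,-7],"rotation":[0,-9,0],"hand":0},{"linear":[30,0,-13],"rotation":[0,-18,0],"hand":0},{"linear":[46,0,-19],"rotation":[0,-25,0],"hand":0},{"linear":[46,0,-19],"rotation":[0,-25,0],"hand":0},{"linear":[80,0,-16],"rotation":[0,-25,0],"hand":0},{"linear":[115,0,-13],"rotation":[0,-25,0],"hand":0},{"linear":[135,0,-14],"rotation":[0,-25,0],"hand":0},{"linear":[155,0,-15],"rotation":[0,-25,0],"hand":0},{"linear":[155,0,-15],"rotation":[0,-25,0],"hand":0}]'
python3 - <<'E'
from h import *
s=r.sense();print(s["clock"],w2cab(s["tcp_pos"]),s["eef_rot"]-tool(50),s["qpos"],s["ft_force"])
for n in("wrist","scene","top"):cv2.imwrite(f"pics/e_{n}.png",r.read_camera(n))
a=cv2.imread("pics/e_scene.png")[60:310,230:470];b=cv2.imread("pics/e_top.png")[60:310,200:440]
cv2.imwrite("pics/e2.png",cv2.resize(np.hstack([a,b]),(800,417)))
for X in([-.16,.07,.1],[0,.07,.1],[.01,.07,.1]):print(X,*plan(cab2w(X),tool(50)))
E
```

```text
clock: 2.7
tcp_pos: [0.6103, 0.1042, 0.1031]
eef_rot: [[0.071, 0.996, 0.062], [-0.762, 0.094, -0.641], [-0.644, -0.002, 0.765]]
ft_force: [0.9, 0.2, 0.1]
grip_width: 0.005
2.7 [-0.1785  0.0701  0.1031] [[ 0.0004 -0.0002  0.0026]
 [ 0.0008  0.002  -0.0006]
 [-0.0008 -0.0016 -0.0007]] [-0.902   0.7241  0.3872  1.4919  0.5119  1.4277 -0.6515] [0.9354 0.1928 0.0959]
[-0.16, 0.07, 0.1] [17.949  -1.023   9.2097] [ 0.0904 -0.1248 -0.1645]
[0, 0.07, 0.1] [140.291   -1.5371 112.3221] [ 0.0904 -0.1248 -0.1645]
[0.01, 0.07, 0.1] [147.9374  -1.5692 118.7666] [ 0.0904 -0.1248 -0.1645]
```

View pics/e2.png

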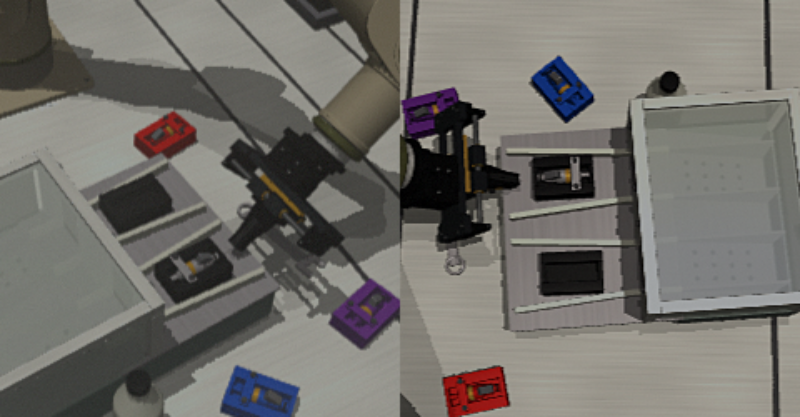

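View pics/e_wrist.png

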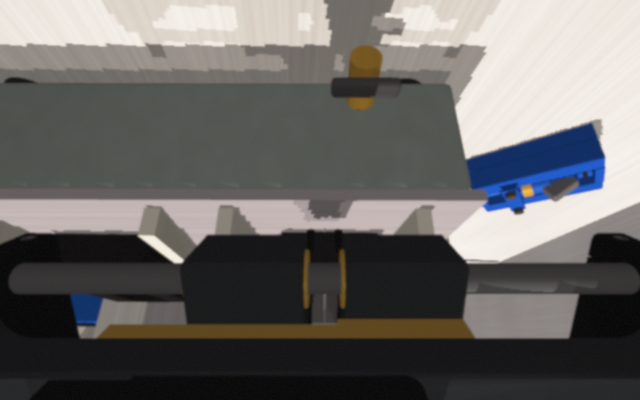

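Fingertips are centred behind the carrier. I'll push gently in short stages.

```bash
python3 -m jog '[{"linear":[11,-1,3],"rotation":[0,0,0],"hand":0},{"linear":[18,-1,9],"rotation":[0,0,0],"hand":0},{"linear":[24,-1,14],"rotation":[0,0,0],"hand":0},{"linear":[30,-1,19],"rotation":[0,0,0],"hand":0},{"linear":[36,-1,24],"rotation":[0,0,0],"hand":0},{"linear":[42,-1,29],"rotation":[0,0,0],"hand":0},{"linear":[48,-1,35],"rotation":[0,0,0],"hand":0},{"linear":[54,-1,40],"rotation":[0,0,0],"hand":0},{"linear":[60,-1,45],"rotation":[0,0,0],"hand":0},{"linear":[66,-1,50],"rotation":[0,0,0],"hand":0}]'
python3 - <<'E'
from h import *
s=r.sense();print(s["clock"],w2cab(s["tcp_pos"]),s["qpos"],s["ft_force"])
for n in("scene","top"):cv2.imwrite(f"pics/f_{n}.png",r.read_camera(n))
a=cv2.imread("pics/f_scene.png")[110:310,230:430];b=cv2.imread("pics/f_top.png")[80:280,230:430]
cv2.imwrite("pics/f2.png",cv2.resize(np.hstack([a,b]),(800,400)))
for X in([-.09,.07,.1],[0,.07,.1],[.01,.07,.1]):print(X,*plan(cab2w(X),tool(50)))
E
```

```text
clock: 4.1
tcp_pos: [0.6175, 0.0217, 0.0995]
eef_rot: [[0.072, 0.995, 0.062], [-0.762, 0.095, -0.641], [-0.644, -0.001, 0.765]]
ft_force: [0.1, 0.1, 0.6]
grip_width: 0.005
4.1 [-0.0957  0.0696  0.0995] [-0.8358  0.672   0.4237  1.6009  0.5628  1.3144 -0.6151] [0.1415 0.0552 0.6417]
[-0.09, 0.07, 0.1] [3.4221 0.5947 3.2129] [ 0.0627 -0.0197 -0.0241]
[0, 0.07, 0.1] [72.3461  0.5024 61.0875] [ 0.0627 -0.0197 -0.0241]
[0.01, 0.07, 0.1] [80.0043  0.4921 67.518 ] [ 0.0627 -0.0197 -0.0241]
```

View pics/f2.png

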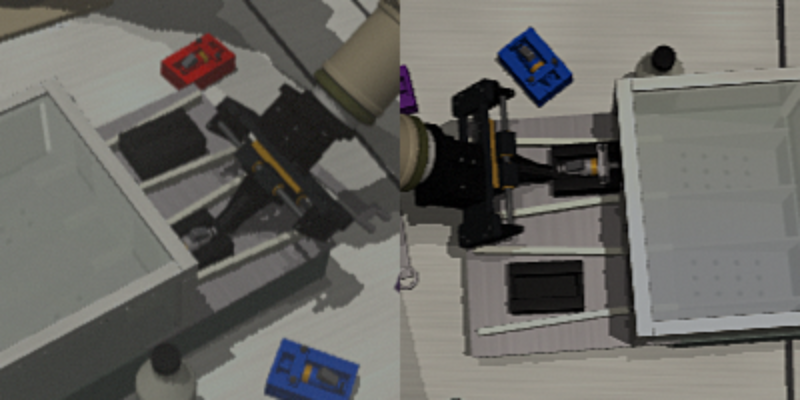

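```bash
python3 -m jog '[{"linear":[6,0.5,5],"rotation":[0,0,0],"hand":0},{"linear":[12,0.5,10],"rotation":[0,0,0],"hand":0},{"linear":[18,0.5,15],"rotation":[0,0,0],"hand":0},{"linear":[24,0.5,20],"rotation":[0,0,0],"hand":0},{"linear":[30,0.5,25],"rotation":[0,0,0],"hand":0},{"linear":[36,0.5,30],"rotation":[0,0,0],"hand":0},{"linear":[42,0.5,35.5],"rotation":[0,0,0],"hand":0},{"linear":[48,0.5,40.5],"rotation":[0,0,0],"hand":0},{"linear":[54,0.5,45.5],"rotation":[0,0,0],"hand":0},{"linear":[60,0.5,51],"rotation":[0,0,0],"hand":0}]'
python3 - <<'E'
from h import *
s=r.sense();print(s["clock"],w2cab(s["tcp_pos"]),s["qpos"],s["ft_force"])
for n in("scene","top"):cv2.imwrite(f"pics/g_{n}.png",r.read_camera(n))
a=cv2.imread("pics/g_scene.png")[130:330,180:380];b=cv2.imread("pics/g_top.png")[80:280,270:470]
cv2.imwrite("pics/g2.png",cv2.resize(np.hstack([a,b]),(800,400)))
for X in([0,.07,.1],[.01,.07,.1],[.016,.07,.1]):print(X,*plan(cab2w(X),tool(50)))
E
```

```text
clock: 5.45
tcp_pos: [0.6254, -0.0567, 0.0998]
eef_rot: [[0.072, 0.995, 0.062], [-0.762, 0.095, -0.641], [-0.644, -0.001, 0.765]]
ft_force: [-0.5, 0.6, -1.0]
grip_width: 0.005
5.45 [-0.0169  0.0703  0.0998] [-0.7607  0.6374  0.4622  1.6703  0.6104  1.2141 -0.5661] [-0.4894  0.5835 -0.9555]
[0, 0.07, 0.1] [12.2682 -0.167  10.    ] [ 0.0565 -0.0188 -0.0374]
[0.01, 0.07, 0.1] [19.9265 -0.1783 16.4303] [ 0.0565 -0.0188 -0.0374]
[0.016, 0.07, 0.1] [24.5215 -0.1851 20.2886] [ 0.0565 -0.0188 -0.0374]
```

View pics/g2.png

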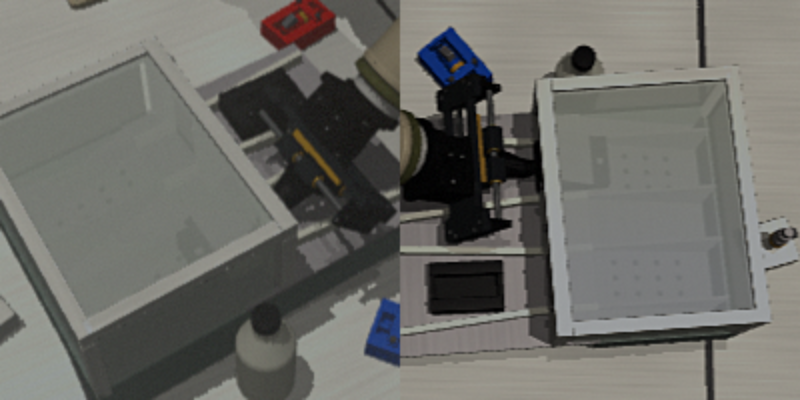

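The carrier's nose shows under the roof as a dark patch near (598,160) of the right half. I'll go on to the brink.

```bash
python3 -m jog '[{"linear":[5,0,4],"rotation":[0,0,0],"hand":0},{"linear":[10,0,8],"rotation":[0,0,0],"hand":0},{"linear":[15,0,12],"rotation":[0,0,0],"hand":0},{"linear":[20,0,16.5],"rotation":[0,0,0],"hand":0},{"linear":[20,0,16.5],"rotation":[0,0,0],"hand":0},{"linear":[20,0,16.5],"rotation":[0,0,0],"hand":0},{"linear":[20,0,16.5],"rotation":[0,0,0],"hand":0}]'
python3 - <<'E'
from h import *
s=r.sense();print(s["clock"],w2cab(s["tcp_pos"]),s["qpos"],s["ft_force"])
for n in("scene","top"):cv2.imwrite(f"pics/i_{n}.png",r.read_camera(n))
a=cv2.imread("pics/i_scene.png")[130:330,180:380];b=cv2.imread("pics/i_top.png")[80:280,270:470]
cv2.imwrite("pics/i2.png",cv2.resize(np.hstack([a,b]),(800,400)))
for X in([.016,.07,.1],[.02,.07,.1],[-.16,.07,.1]):print(X,*plan(cab2w(X),tool(50)))
E
```

```text
clock: 6.42
tcp_pos: [0.6278, -0.0817, 0.0995]
eef_rot: [[0.072, 0.995, 0.062], [-0.762, 0.095, -0.641], [-0.644, -0.001, 0.765]]
ft_force: [-0.5, 1.8, 0.8]
grip_width: 0.006
6.425 [0.0082 0.0704 0.0995] [-0.7344  0.6303  0.4746  1.6871  0.625   1.1815 -0.5492] [-0.4703  1.8156  0.8302]
[0.016, 0.07, 0.1] [ 5.6276 -0.4396  5.3915] [ 0.14   -0.0759 -0.1025]
[0.02, 0.07, 0.1] [ 8.6883 -0.4513  7.9666] [ 0.14   -0.0759 -0.1025]
[-0.16, 0.07, 0.1] [-129.0458    0.0782 -107.917 ] [ 0.14   -0.0759 -0.1025]
```

View pics/i2.png

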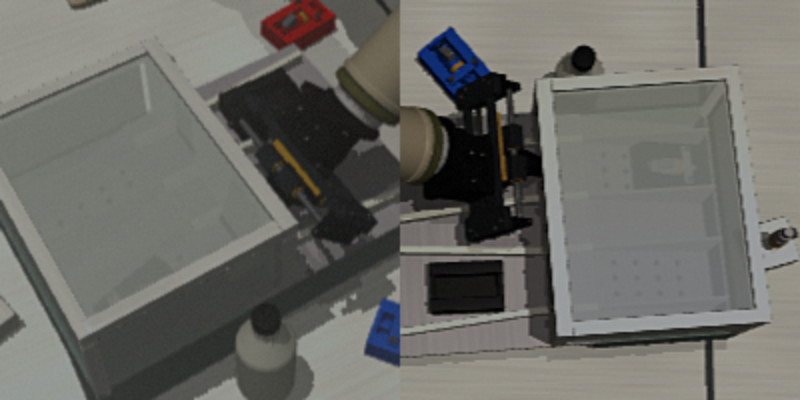

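The carrier has run down; it lies at (668,165) of the right half, near the end. I'll withdraw the fingers along the same line.

```bash
python3 -m jog '[{"linear":[-10,0,-8.5],"rotation":[0,0,0],"hand":0},{"linear":[-25,0,-21],"rotation":[0,0,0],"hand":0},{"linear":[-45,0,-38],"rotation":[0,0,0],"hand":0},{"linear":[-70,0,-58.5],"rotation":[0,0,0],"hand":0},{"linear":[-100,0,-84],"rotation":[0,0,0],"hand":0},{"linear":[-129,0,-108],"rotation":[0,0,0],"hand":0},{"linear":[-165,0,-127],"rotation":[0,0,0],"hand":0},{"linear":[-220,0,-127],"rotation":[0,0,0],"hand":0},{"linear":[-275,0,-127],"rotation":[0,0,0],"hand":0},{"linear":[-320,0,-127],"rotation":[0,0,0],"hand":0},{"linear":[-320,0,-127],"rotation":[0,0,0],"hand":0},{"linear":[-320,0,-127],"rotation":[0,0,0],"hand":0}]'
python3 - <<'E'
from h import *
s=r.sense();print(s["clock"],s["tcp_pos"],w2cab(s["tcp_pos"]),s["qpos"],s["ft_force"])
for n in("scene","top","wrist"):cv2.imwrite(f"pics/j_{n}.png",r.read_camera(n))
a=cv2.imread("pics/j_scene.png")[130:330,180:380];b=cv2.imread("pics/j_top.png")[80:280,270:470]
cv2.imwrite("pics/j2.png",cv2.resize(np.hstack([a,b]),(800,400)))
E
```

```text
clock: 8.02
tcp_pos: [0.5963, 0.2438, 0.2076]
eef_rot: [[0.072, 0.995, 0.063], [-0.762, 0.096, -0.64], [-0.643, -0.002, 0.766]]
ft_force: [0.5, -1.1, -0.2]
grip_width: 0.008
8.025 [0.5963 0.2438 0.2076] [-0.3188  0.0691  0.2076] [-1.0019  0.7599  0.3639  1.1778  0.4618  1.7493 -0.6074] [ 0.4603 -1.1034 -0.2249]
```

View pics/j2.png

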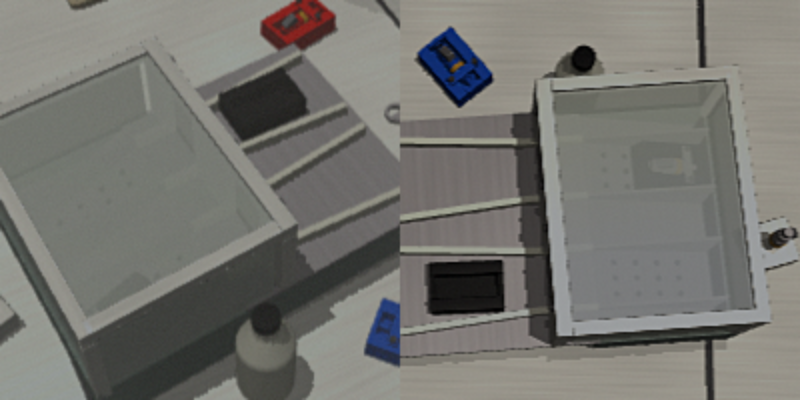

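View pics/j_wrist.png

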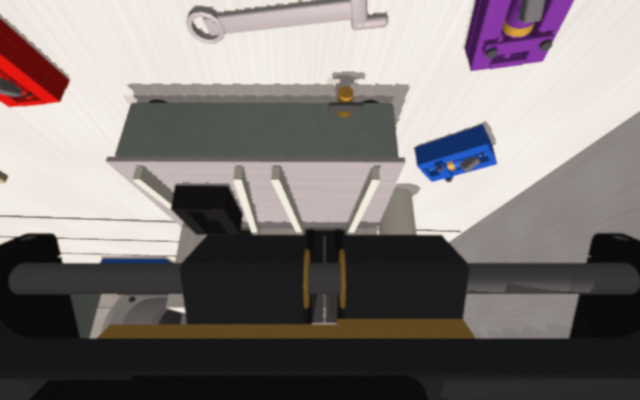

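The carrier lies at the bottom, and the empty carrier and the wrench are where they were. To see the flap itself, I'll tilt the wrist camera up and raise it.

```bash
python3 -m jog '[{"linear":[-25,0,30],"rotation":[0,-8,0],"hand":0},{"linear":[-51,0,61],"rotation":[0,-15,0],"hand":0},{"linear":[-51,0,61],"rotation":[0,-15,0],"hand":0},{"linear":[-51,0,61],"rotation":[0,-15,0],"hand":0}]'
python3 - <<'E'
from h import *
s=r.sense();print(s["clock"],s["tcp_pos"],s["ft_force"])
c=r.camera_info("wrist");a=r.read_camera("wrist");cv2.imwrite("pics/k_w.png",a)
P=[cab2w(x) for x in((0,.04,.088),(0,.1,.088),(0,.04,.173),(0,.1,.173),(0,-.04,.088),(0,-.1,.173))]
print(proj(None,np.array(P),c))
cv2.imwrite("pics/k2.png",cv2.resize(a[60:260,180:460],(784,560),interpolation=cv2.INTER_CUBIC))
t=r.read_camera("top")
T=lambda u,v:(270+(u-400)/2,80+v/2)
for uv in((633,145),(633,187),(708,145),(708,187)):
    print(w2cab(onplane("top",T(*uv),.06)))
d=cv2.absdiff(cv2.imread("pics/j_top.png"),t)[110:260,330:460];print("carrier motion diff",d.max(),(d>25).sum())
E
```

```text
clock: 8.68
tcp_pos: [0.597, 0.2422, 0.2869]
eef_rot: [[0.085, 0.996, 0.041], [-0.901, 0.094, -0.423], [-0.425, -0.001, 0.905]]
ft_force: [-0.1, -0.1, 0.5]
grip_width: 0.008
8.675 [0.597  0.2422 0.2869] [-0.0679 -0.0983  0.4627]
[[306.002  123.1848]
 [344.3234 123.3043]
 [305.3083 176.0841]
 [344.7221 176.2091]
 [254.9115 123.0255]
 [213.355  175.7926]]
[0.1244 0.1046 0.06  ]
[0.1187 0.0485 0.06  ]
[0.2217 0.0978 0.06  ]
[0.2152 0.0417 0.06  ]
carrier motion diff 8 0
```

View pics/k2.png

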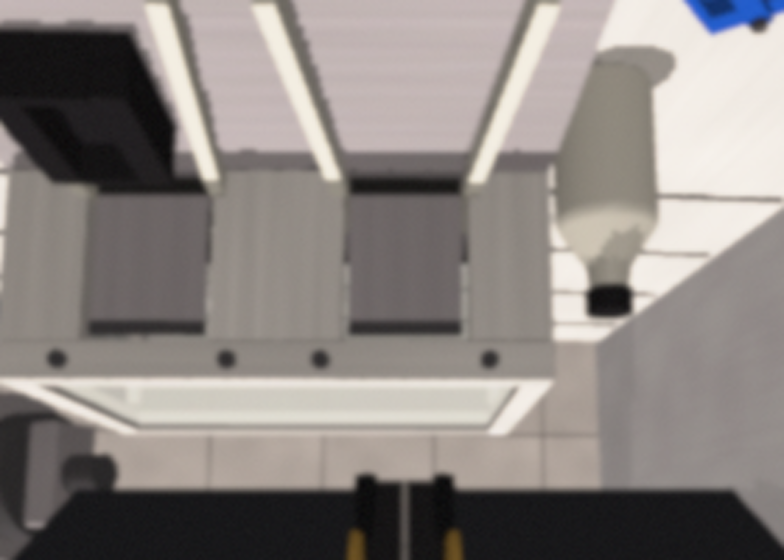

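Both flaps hang alike and shut: left at (348–462, 190–325) in the crop, right at (88–208). The carrier is still, with its middle about 170 mm beyond the flap line. I'm handing in.

```bash
python3 -c "
from rig import r
print(r.close_job(), r.sense()['clock'])"
```

```text
the job is handed in; nothing more can be done
the job is handed in; nothing more can be done
```

I pushed the loaded carrier along the far (left) lane with the shut fingertips, sloped 50° forward. It went through the flap and over the brink, and ran down the slide. I then drew the fingers straight back out and handed the job in just after 8.7 s.

**Last checks, from the pictures:**
- **Carrier:** its middle lies about 170 mm beyond the flap line, at rest between two top-camera pictures. Its underside should be at about 34 mm, worked out from the slide angle rather than measured.
- **Flaps:** both looked shut and alike from the wrist camera. I had no joint reading to confirm the angle.
- **Empty carrier, wrench, bottle:** none appeared to have moved. I judged this by eye.
- **Injector stand:** also looked unmoved by eye in the top view.
- **Arm:** clear of everything, with under 2 N at the wrist each time I read it.

**Disagreements:** the cabinet fit from the scene and top cameras put its height 3 to 5 mm low. Some corner pixels were also off by up to 5 px, so I refined the fit with the wrist camera. After that, the guide ends, lane centre and carrier sizes agreed with the given values to within about 4 mm.

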